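# Start the tube warmer on the yellow program

## Task

Start the tube warmer on its yellow program: first press down the raised, white-barred end of the red power rocker so that it tips right over to on, then press the yellow program key all the way down (it stays down), and last press the round green start button all the way down and let it spring back. Press neither the blue nor the white program key, and leave the things standing around and on the unit where they are; nothing is to be picked up.

Things in the scene. Friction and masses are not known exactly. Their poses are not given: they have to be found in the camera images.
- unit: tube warmer fixed on the bench, white, 240 mm deep (x), 320 wide (y). Origin: centre of its underside; z up, x to its back. Front part (x -120 to 0): flat deck 70 mm high; back part 90 mm high, with capped tubes up to 119. Controls in a row on the deck at x = -55, y = -110, -55, 0, 55, 110 mm: rocker and green button at the two ends (either way round), program keys between
- power_on_end (a point): point on the top face of the on end of the red power rocker, on the white bar, 26 mm from the pivot towards the unit's back. The rocker is 70 mm long (unit's x), 28 wide, two wings in a shallow V. Off: on end raised, point about 98 mm above the bench; fully on: that wing lies level, its top 89 mm above the bench; the point sinks about 9 mm. The point tips with the rocker
- power (a joint): tip of the rocker in rad about the unit's y: -0.18 fully off, +0.18 fully on (on end down). It starts between -0.18 and -0.13. Friction only, no spring: about 2 N on the white bar tips it, and it stays where it is left
- yellow_top (a point): yellow program key: square cap 28 x 28 mm in a black 38 mm collar, in one of the three middle places of the row (shuffled). Point: centre of the cap's top face, 88 mm above the bench when up; z up, x and y as the unit's. It travels 6 mm straight down, no spring: about 3 N moves it and it stays where it is pushed
- yellow (a joint): yellow program key's travel in m: 0 = up (start), 0.006 = fully down
- blue_top (a point): blue program key: square cap 28 x 28 mm in a black 38 mm collar, in one of the three middle places of the row (shuffled). Point: centre of the cap's top face, 88 mm above the bench when up; z up, x and y as the unit's. It travels 6 mm straight down, no spring: about 3 N moves it and it stays where it is pushed. Not to be pressed
- blue (a joint): blue program key's travel in m: 0 = up (start), 0.006 = fully down
- white_top (a point): white program key: square cap 28 x 28 mm in a black 38 mm collar, in one of the three middle places of the row (shuffled). Point: centre of the cap's top face, 88 mm above the bench when up; z up, x and y as the unit's. It travels 6 mm straight down, no spring: about 3 N moves it and it stays where it is pushed. Not to be pressed
- white (a joint): white program key's travel in m: 0 = up (start), 0.006 = fully down
- start_top (a point): round green start button, 30 mm across, in a black 46 mm collar, on the deck at one end of the row. Point: centre of its top face, 92 mm above the bench when up, z up. It travels 6 mm straight down on a spring: starts to move at 1.5 N, fully down at 5 N, and springs back when let go
- start (a joint): start button's travel in m: 0 = up, 0.006 = fully down
- reagent_mid (a point): bystander: loose glass reagent bottle with orange cap, 60 mm across, 130 mm high, standing on the bench beside the +y end of the unit. Point: its centre, 65 mm up
- rack_mid (a point): bystander: loose blue tube rack with capped tubes, 160 x 75 mm and 88 mm high, on the bench beside the -y end of the unit. Point: 44 mm up on its middle
- jar_mid (a point): bystander: loose small amber jar with white cap, 36 mm across, 45 mm high, standing on the unit's back half (90 mm up) near its +y end. Point: its centre, half-way up

How it is judged:
On the way, in this order (a step that is already met when the one before it is completed fails the run):
1. the power rocker is tipped to on (value of joint power above 0.12 rad), for 0.1 s.
2. the yellow program key is pressed down (value of joint yellow above 0.0045 m), for 0.1 s.
3. the green start button is pressed down (value of joint start above 0.0045 m), for 0.04 s.
At the end, for the whole second after the job is handed in: The rocker is on (joint above 0.12 rad), the yellow key is down (more than 4.5 mm), the start button is up again (less than 1 mm), the blue and white keys are up (less than 2 mm), and bottle, rack and jar are at rest within 20 mm of where they began (value of joint power above 0.12 rad and value of joint yellow above 0.0045 m and value of joint start below 0.001 m and value of joint each of blue, white below 0.002 m and distance of each of reagent_mid, rack_mid, jar_mid from where it was at the start of the episode below 0.02 m and linear speed of each of reagent, rack, jar below 0.02 m/s); the robot touches nothing.
It fails at once if the yellow key is pressed before the power is on (value of joint yellow above 0.002 m and value of joint power below 0.1 rad).
It fails at once if the start button is pressed before the power is on and the yellow key is down (value of joint start above 0.002 m and (value of joint power below 0.1 rad or value of joint yellow below 0.004 m)).
It fails at once if the blue or the white program key is pressed (value of joint any of blue, white above 0.002 m).
It fails at once if the bottle, rack or jar is shifted by more than 20 mm, knocked over or picked up (distance of any of reagent_mid, rack_mid, jar_mid from where it was at the start of the episode above 0.02 m).
It also fails if it takes over 38 s, if anything falls off the work surface, if the arm or the gripper's body presses on something with over 40 N, if the wrist force passes 120 N, or if a joint passes its speed limit or range.

## Robot

A 6-joint arm with a two-finger parallel gripper is mounted at the origin on the work surface. World frame = base frame: x ahead of the robot, y to its left, z up, the work surface at z = 0. Lengths are in m, angles in rad, forces in N, time in s.
With the tool pointing down it reaches from about 0.3 to 0.85 m from the base axis. Payload 4.2 kg.
Tool frame: the origin (TCP) lies between the finger pads; the fingertips stand 17 mm ahead of it and the grasp point (between the pads) lies 2 mm behind it; z points along the fingers, y is the line along which they close (so a half turn about z gives the same grasp; the last joint's range is limited). The gripper opens to 91 mm and grips with 3 to 60 N. Pads are 32 mm wide; open, the fingers measure 118 mm over their backs; the gripper's body (76 mm by 178 mm) begins 60 mm behind the grasp point.
Start: joints at [1.148, 0.32, 1.565, -0, 1.257, -0.02], TCP at [0.225, 0.529, 0.231] pointing down, gripper open.
Joint ranges: [-3.11, 3.11], [-0.84, 2.01], [0.21, 2.61], [-1.34, 4.49], [0.05, 2.63], [-2.56, 2.56]. Speed limits (rad/s): [2.57, 2.57, 3.14, 3.14, 3.14, 3.14].

## Interface

Orientations are given as a unit quaternion [w, x, y, z].
In Python, from bench import read_state, get_image, camera_info, sign_off gives the robot as it stands.
- The arm moves only by the tool drive_tool, never from a script. Its argument "series" is a list of rows, each a list of 7 numbers: the turn, a rotation vector about the world's x, y, z in rad, then the shift along the world's x, y, z in cm, then the finger opening in cm, from 0 to 9.12. A call has 1 to 12 rows; each row shifts and turns the commanded pose from where the row before left it; what a row does not reach is not made up. A row lasts 1/10 s, in which the tool goes at most 50 mm and 8.59 degrees, less where a joint would pass 70% of its speed; a pose out of reach is approached as far as the arm can. A call is refused whole if a number of a shift passes 5 or a number of a turn 0.15, either way. A call with a gripper value outside its range is refused whole. The fingers move at their own pace and stop on an object; the grip force is fixed at half the most. Time passes only in rows, so rows that do not move let the fingers close. It gives the time, the measured TCP pose, the force, the opening and the grip force at its end, in the units of the state.
- read_state(): the state, without advancing time (a new reading comes with each control period).
- get_image(name): name is "scene" or "top" or "wrist"; returns (picture, depth): 400x640x3 uint8, red, green, blue; 400x640 float32, m along the optical axis (not along the pixel's ray), 0 where there is no reading.
- camera_info(name): a dict with "intrinsics" (3x3 intrinsics, pixels), "R" (3x3) and "t" (3): a world point X has camera coordinates R X + t; the wrist camera has in their place "mount" (4x4, takes a point from camera to tool coordinates, whose origin is the TCP and whose axes are the flange's). Camera axes: x right, y down, z forward; pixel columns grow to the right and rows downward; lengths in m; the calibration is good to about 2 mm. A picture is of the moment at which its call begins: read the wrist's pose just before it. camera_info takes no time and is no camera call.
- sign_off(): hands the job in; it is judged then, once.
The state is a dict: "time_s": time; "joint_positions": joint angles; "joint_vel": joint speeds; "tau": joint torques, N m; "eef_pos": TCP position; "ee_rot": TCP orientation; "force": force on the tool from outside, world axes, zero at the start; "ft_torque": the same for the moment, N m; "width": finger opening in m; "finger_force": force on a finger pad.
Only numpy, scipy, OpenCV 4.12 (cv2) and the standard library are available. Lean on these libraries where they do the work, as an engineer would, in place of code of your own. Each camera call takes 0.05 s, during which the arm holds its last target. There are 200 camera calls.

## Working session

There is one attempt and no reset: what is moved stays moved. The work goes in short steps, Python scripts to look and compute and a tool call to move; the robot and the scene stay as the last step left them, time stands still between calls to the robot, and variables do not carry over. Pictures are saved under pics/ and viewed, at most 10 in all, crops included, and the job is handed in when it is done.

Besides the shell and the picture viewer there is one more tool, called after "Emit:" as name(argument=value, ...) on one line, values as JSON. drive_tool: Moves the arm, as the interface text tells. Its arguments: {"type":"object","properties":{"series":{"type":"array","items":{"type":"array","items":{"type":"number"}}}},"required":["series"]}

```bash
mkdir -p pics; ls; python3 - <<'E'
from bench import *
import cv2,numpy as np
s=read_state();print(s)
for n in("top","scene"):
    im,d=get_image(n);np.savez(f"pics/{n}0.npz",im=im,d=d);cv2.imwrite(f"pics/{n}0.png",im[...,::-1]);print(n,camera_info(n))
E
```

```text
pics
{'time_s': 0.0, 'joint_positions': array([ 1.14801523e+00,  3.20303177e-01,  1.56571361e+00,  4.86296448e-05,
        1.25741846e+00, -1.99923547e-02]), 'joint_vel': array([ 1.81778187e-03, -5.21885382e-04, -1.66387885e-03,  6.09336671e-04,
        4.35379956e-05, -1.10385478e-04]), 'tau': array([ 2.09418991e-03, -4.12466311e+01, -2.31977499e+01,  7.27688055e-02,
        4.56864922e-02, -1.38886403e-04]), 'eef_pos': array([0.22516811, 0.52853528, 0.23010038]), 'ee_rot': array([-2.24860562e-04,  2.00042995e-01,  9.79786686e-01, -8.93735509e-04]), 'force': array([-0.17695041,  0.44197068,  0.22199249]), 'ft_torque': array([0.02128576, 0.00433744, 0.01666348]), 'finger_force': 0.0, 'width': 0.0911691093350294}
top {'intrinsics': array([[488.53391378,   0.        , 318.26233719],
       [  0.        , 488.53391378, 197.16886856],
       [  0.        ,   0.        ,   1.        ]]), 'R': array([[ 0.01660527, -0.99973435, -0.01598424],
       [-0.98833259, -0.01399097, -0.15166719],
       [ 0.15140327,  0.01831622, -0.98830237]]), 't': array([0.02250196, 0.58130618, 0.96186739])}
scene {'intrinsics': array([[380.89658723,   0.        , 319.45850895],
       [  0.        , 380.89658723, 194.99544296],
       [  0.        ,   0.        ,   1.        ]]), 'R': array([[-0.14268866,  0.9895922 , -0.01863392],
       [ 0.58956744,  0.06985707, -0.80469263],
       [-0.79501584, -0.12580647, -0.59339915]]), 't': array([ 0.04493143, -0.26376107,  1.33045106])}
```

View pics/top0.png

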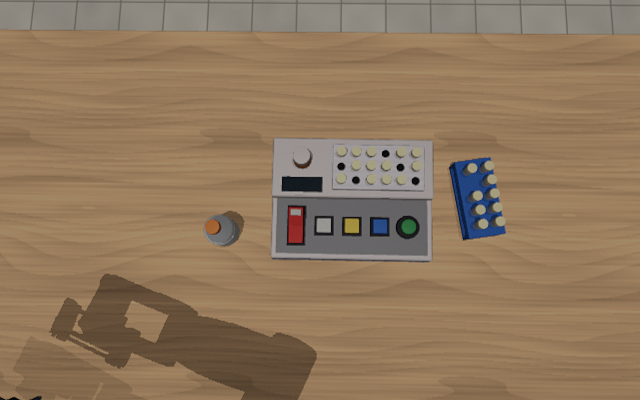

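View pics/scene0.png

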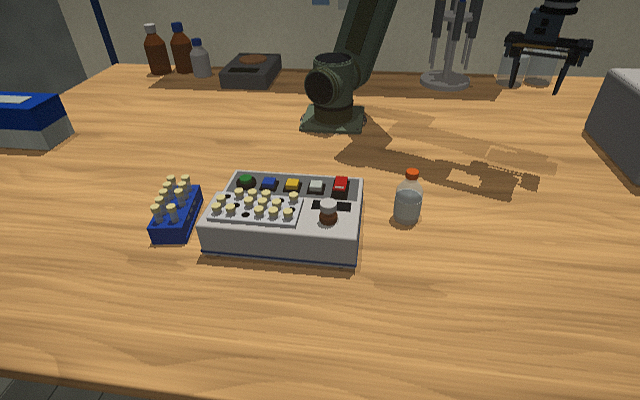

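The top view shows, left to right, the red rocker (296,225) with its white bar at (295,212), then the white (324,226), yellow (352,226), blue (380,226) and green (408,227) controls. The jar is at (302,157), the bottle at (220,230) and the rack at (478,198). The scene view agrees.

```bash
python3 - <<'E'
import cv2,numpy as np
from bench import camera_info
from scipy.spatial.transform import Rotation as Ro
c=camera_info("top");K,R,t=c["intrinsics"],c["R"],c["t"];C=-R.T@t
z=np.load("pics/top0.npz");im=z["im"];d=z["d"];hsv=cv2.cvtColor(im,cv2.COLOR_RGB2HSV)
def cast(u,v,h):
    r=R.T@np.linalg.inv(K)@[u,v,1];return C+r*(h-C[2])/r[2]
def find(lo,hi,box,h,n):
    m=cv2.inRange(hsv,lo,hi);k=np.zeros_like(m);x0,y0,x1,y1=box;k[y0:y1,x0:x1]=m[y0:y1,x0:x1]
    l,_,st,ce=cv2.connectedComponentsWithStats(k);i=1+st[1:,4].argmax();u,v=ce[i]
    vv,uu=np.where(_==i) if 0 else np.where(_==i)
    p=cast(u,v,h);dd=np.median(d[_==i]);q=R.T@(np.linalg.inv(K)@[u,v,1]*dd-t)
    print(n,(u.round(1),v.round(1)),st[i],p.round(4),'depth pt',q.round(4));return p
b=(275,200,430,255)
y=find((20,100,80),(35,255,255),b,.088,'yellow')
bl=find((100,100,60),(130,255,255),b,.088,'blue')
g=find((45,100,40),(85,255,255),b,.092,'green')
w=find((0,0,150),(180,60,255),(315,215,335,238),.088,'white')
bar=find((0,0,130),(180,90,255),(289,208,303,218),.098,'bar')
red=find((0,120,80),(10,255,255),(285,203,310,250),.09,'red')
a=g-w;print('pitch',np.linalg.norm(a[:2])/3,'row dir',np.arctan2(*a[:2][::-1]))
e=a/np.linalg.norm(a); ux=np.array([-e[1],e[0],0]);uxa=Ro.from_euler('z',np.arctan2(-a[1],-a[0])-np.pi/2)
yaw=np.arctan2(-a[1],-a[0])-np.pi/2;print('unit yaw',yaw)
X=np.array([np.cos(yaw),np.sin(yaw)]);Y=np.array([-X[1],X[0]])
print('rocker pivot pred',y[:2]+Y*.11,'on end pred',y[:2]+Y*.11+X*.026)
print('C',C)
E
```

```text
yellow (np.float64(351.4), np.float64(225.1)) [344 218  15  15 211] [ 0.5201 -0.0349  0.088 ] depth pt [ 0.5202 -0.035   0.087 ]
blue (np.float64(379.9), np.float64(226.0)) [373 219  15  15 221] [ 0.5191 -0.0905  0.088 ] depth pt [ 0.5192 -0.0906  0.087 ]
green (np.float64(408.1), np.float64(226.3)) [401 219  16  16 196] [ 0.519  -0.1445  0.092 ] depth pt [ 0.5191 -0.1447  0.0909]
white (np.float64(323.3), np.float64(225.0)) [317 219  13  12 114] [0.5193 0.0199 0.088 ] depth pt [0.5194 0.0199 0.0876]
bar (np.float64(295.5), np.float64(211.7)) [291 209  10   7  61] [0.5436 0.0741 0.098 ] depth pt [0.5437 0.0741 0.0977]
red (np.float64(295.3), np.float64(226.9)) [288 207  15  36 441] [0.5148 0.0743 0.09  ] depth pt [0.5147 0.0743 0.0902]
pitch 0.054826426096892394 row dir -1.5726847188798254
unit yaw -0.0018883920849286362
rocker pivot pred [0.52028467 0.0750829 ] on end pred [0.54628463 0.0750338 ]
C [0.42852033 0.01301124 1.03914057]
```

Depth and plane heights agree: pitch is 55 mm and unit yaw is about 0. I'll go above the rocker with the fingers closed, squaring the tool up on the way.

Emit:
drive_tool(series=[[0,0,0.04,2.6,-3.7,0,0],[0,0,0.04,2.6,-3.7,0,0],[0,0,0.04,2.6,-3.7,0,0],[0,0,0.04,2.6,-3.7,0,0],[0,0,0.04,2.6,-3.7,0,0],[0,0,0.04,2.6,-3.7,0,0],[0,0,0.04,2.6,-3.7,0,0],[0,0,0.04,2.6,-3.7,0,0],[0,0,0.04,2.6,-3.7,0,0],[0,0,0.04,2.6,-3.7,0,0],[0,0,0,2.6,-3.7,0,0],[0,0,0,2.6,-3.7,0,0]])

```text
time_s: 1.3
eef_pos: [0.538, 0.0833, 0.2307]
ee_rot: [-0.0, 0.002, 1.0, 0.0]
force: [0.7, 0.2, 0.1]
width: 0.0003
finger_force: 0.0
```

Emit:
drive_tool(series=[[0,0,0,0.7,-0.9,-3,0],[0,0,0,0,0,-3.5,0],[0,0,0,0,0,-3,0],[0,0,0,0,0,0,0],[0,0,0,0,0,0,0]])

```text
time_s: 1.8
eef_pos: [0.5445, 0.0761, 0.1361]
ee_rot: [-0.0, 0.001, 1.0, 0.0]
force: [-0.2, -0.3, -0.1]
width: 0.0004
finger_force: 0.0
```

```bash
python3 - <<'E'
from bench import *
import cv2
im,d=get_image("wrist");cv2.imwrite("pics/w1.png",im[...,::-1]);print(read_state()["force"],camera_info("wrist")["mount"])
E
```

```text
[-0.10432093  0.11535919  0.07283986] [[ 2.03468582e-04 -9.72097848e-01 -2.34575644e-01  6.62542278e-02]
 [ 9.99999859e-01  3.13062136e-04 -4.29961413e-04  1.95844176e-04]
 [ 4.91401316e-04 -2.34575524e-01  9.72097774e-01 -1.53818164e-01]
 [ 0.00000000e+00  0.00000000e+00  0.00000000e+00  1.00000000e+00]]
```

View pics/w1.png

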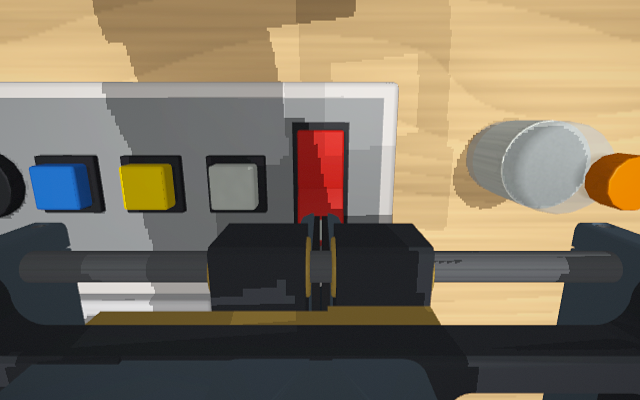

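The wrist view shows the closed fingers (320,230) in line with the red rocker (321,175), over its far (on) end. Pressing it now.

Emit:
drive_tool(series=[[0,0,0,0,0,-1.5,0],[0,0,0,0,0,-0.6,0],[0,0,0,0,0,-0.4,0],[0,0,0,0,0,-0.4,0],[0,0,0,0,0,-0.15,0],[0,0,0,0,0,0,0]])

```text
time_s: 2.45
eef_pos: [0.5449, 0.0761, 0.1063]
ee_rot: [0.001, 0.001, 1.0, 0.0]
force: [0.4, 0.6, 4.1]
width: 0.0001
finger_force: 2.0
```

Emit:
drive_tool(series=[[0,0,0,0,0,-0.1,0],[0,0,0,0,0,0,0],[0,0,0,0,0,0,0]])

```text
time_s: 2.75
eef_pos: [0.5449, 0.0761, 0.1062]
ee_rot: [0.001, 0.001, 1.0, 0.0]
force: [-1.2, 0.6, 10.1]
width: 0.0003
finger_force: 5.0
```

It reached its hard stop at a tip height of 89 mm, so the rocker is on. Next I lift and move over the yellow key.

Emit:
drive_tool(series=[[0,0,0,0,0,3,0],[0,0,0,0,0,1.4,0],[0,0,0,-0.8,-3.7,0,0],[0,0,0,-0.8,-3.7,0,0],[0,0,0,-0.8,-3.7,0,0],[0,0,0,0,0,0,0],[0,0,0,0,0,0,0]])

```text
time_s: 3.45
eef_pos: [0.5198, -0.0354, 0.1483]
ee_rot: [-0.0, 0.002, 1.0, 0.0]
force: [-0.6, -0.6, 0.4]
width: 0.0007
finger_force: 0.0
```

```bash
python3 - <<'E'
from bench import *
import cv2
im,d=get_image("wrist");cv2.imwrite("pics/w2.png",im[...,::-1])
E
```

```text
(no output)
```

View pics/w2.png

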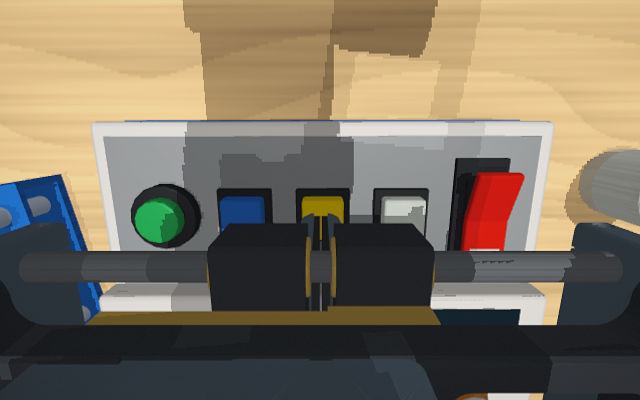

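The rocker is tipped, with its near end raised at (505,180). The yellow key (323,208) is in line with the fingers, and blue (243,208) and white (403,208) are clear of them.

Emit:
drive_tool(series=[[0,0,0,0,0,-3,0],[0,0,0,0,0,-0.9,0],[0,0,0,0,0,-0.4,0],[0,0,0,0,0,-0.4,0],[0,0,0,0,0,-0.2,0],[0,0,0,0,0,0,0],[0,0,0,0,0,0,0]])

```text
time_s: 4.2
eef_pos: [0.5211, -0.0351, 0.0999]
ee_rot: [0.001, 0.001, 1.0, -0.0]
force: [0.4, -1.0, -0.2]
width: 0.0006
finger_force: 0.0
```

Emit:
drive_tool(series=[[0,0,0,0,0,-0.1,0],[0,0,0,0,0,-0.1,0],[0,0,0,0,0,0,0]])

```text
time_s: 4.5
eef_pos: [0.5212, -0.0352, 0.0991]
ee_rot: [0.001, 0.001, 1.0, -0.0]
force: [-2.3, 0.7, 10.4]
width: 0.0001
finger_force: 4.8
```

Hard stop at a tip height of 82 mm, which is the full 6 mm. I'll move over the green button and check the yellow key by wrist depth.

Emit:
drive_tool(series=[[0,0,0,0,0,3,0],[0,0,0,0,0,2,0],[0,0,0,-0.1,-3.7,0,0],[0,0,0,0,-3.7,0,0],[0,0,0,0,-3.6,0,0],[0,0,0,0,0,0,0],[0,0,0,0,0,0,0]])

```text
time_s: 5.2
eef_pos: [0.5193, -0.1456, 0.1474]
ee_rot: [0.0, 0.002, 1.0, 0.0]
force: [-0.4, -0.9, -0.6]
width: 0.0005
finger_force: 0.0
```

```bash
python3 - <<'E'
from bench import *
import cv2,numpy as np
from scipy.spatial.transform import Rotation as Ro
s=read_state();im,d=get_image("wrist");cv2.imwrite("pics/w3.png",im[...,::-1])
c=camera_info("wrist");K=c["intrinsics"];M=c["mount"];q=s["ee_rot"];R=Ro.from_quat(q[[1,2,3,0]]).as_matrix()
hsv=cv2.cvtColor(im,cv2.COLOR_RGB2HSV)
v,u=np.mgrid[:400,:640];P=np.stack([(u-K[0,2])/K[0,0]*d,(v-K[1,2])/K[1,1]*d,d],-1)
W=(P@M[:3,:3].T+M[:3,3])@R.T+s["eef_pos"]
for n,lo,hi in(("yellow",(20,100,60),(35,255,255)),("blue",(100,100,60),(130,255,255)),("green",(45,100,40),(85,255,255))):
    m=(cv2.inRange(hsv,lo,hi)>0)&(v<245)&(d>0)&(abs(W[...,0]-.52)<.02)
    # top face only: upper quartile of height
    z=W[m][:,2];print(n,m.sum(),np.percentile(z,[25,50,90]).round(4),np.median(W[m],0).round(3))
E
```

```text
yellow 1776 [0.0812 0.0818 0.0827] [ 0.518 -0.035  0.082]
blue 5451 [0.0456 0.0476 0.0879] [ 0.515 -0.279  0.048]
green 698 [0.0899 0.0915 0.0927] [ 0.51  -0.144  0.091]
```

View pics/w3.png

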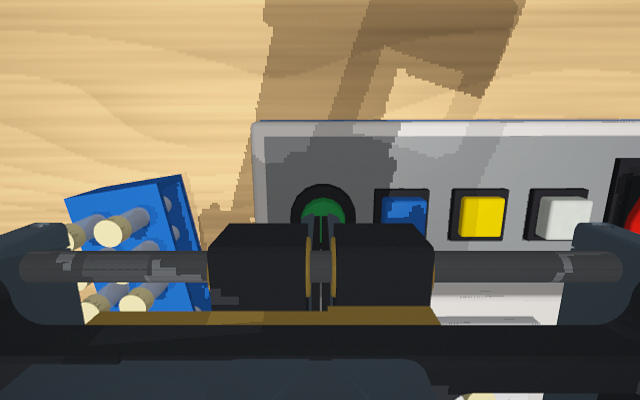

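The yellow key's top is at 82 mm, fully down. The green button (323,210) sits under the fingers, and blue and white are up. Pressing start.

Emit:
drive_tool(series=[[0,0,0,0,0,-3,0],[0,0,0,0,0,-0.7,0],[0,0,0,0,0,-0.4,0],[0,0,0,0,0,-0.3,0],[0,0,0,0,0,-0.15,0],[0,0,0,0,0,0,0]])

```text
time_s: 5.85
eef_pos: [0.5192, -0.1442, 0.1033]
ee_rot: [-0.0, 0.001, 1.0, 0.001]
force: [-4.6, 3.3, 6.9]
width: 0.0005
finger_force: 3.5
```

Tip at 86.3 mm and 7 N, so it is at the bottom. One more nudge, then lift away.

Emit:
drive_tool(series=[[0,0,0,0,0,-0.1,0],[0,0,0,0,0,0,0],[0,0,0,0,0,3,0],[0,0,0,0,0,4,0],[0,0,0,0,0,4,0],[0,0,0,-5,0,0,0],[0,0,0,-5,0,0,0],[0,0,0,-4,0,0,0],[0,0,0,0,0,0,0],[0,0,0,0,0,0,0]])

```text
time_s: 6.85
eef_pos: [0.3799, -0.1454, 0.2121]
ee_rot: [0.002, 0.002, 1.0, -0.001]
force: [0.3, -0.4, -0.5]
width: 0.0005
finger_force: 0.0
```

```bash
python3 - <<'E'
from bench import *
import cv2
print(read_state()["force"])
im,d=get_image("scene");cv2.imwrite("pics/s2.png",cv2.resize(im[140:280,130:440,::-1],None,fx=2.5,fy=2.5))
E
```

```text
[ 0.2678207  -0.35432862 -0.48893586]
```

View pics/s2.png

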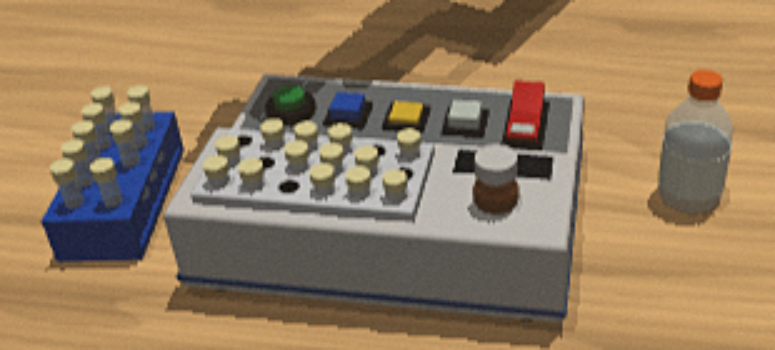

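In the crop the rocker is on (528,110), the yellow key is down (406,115), and green (290,98), blue and white are up. The bottle, rack and jar have not moved, and the arm is clear.

```bash
python3 -c "
from bench import *
print(sign_off())"
```

```text
the job is handed in; nothing more can be done
None
```

The job is handed in, with no verdict returned: the power rocker is on, the yellow key is fully down, and start was pressed to its stop and sprang back; in the last picture the blue and white keys were up and the bottle, rack and jar had not moved.

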